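Empty the orange tumbling drum into its tray

TASK

The wooden plugs in the orange tumbling drum are finished: turn that drum by its crank until its open port faces straight down and both plugs have dropped into the plywood tray beneath it, then let go. Leave the blue drum as it is.

Things in the scene. Friction and masses are not known exactly. Their poses are not given: they have to be found in the camera images.
- orange_tumbler: Fixed stand of the ORANGE drum, left or right of a like blue one. Origin: centre of the underside of its 210 x 164 mm foot; z up, y along the axle. Axle 140 mm up; drum 124 mm in diameter, y -60 to 60 mm; uprights at y -70 and 70 mm, 158 mm high. Port: 90-degree gap in the drum's round wall. Open tray under it, inside 190 x 115 mm, floor 17 mm and rim 52 mm up.
- orange_drum (a joint): Angle q of the drum, rad. 0: port up, pin level with the axle on the stand's -x side. Growing, the pin goes up, over the top (1.57), down on the +x side; the port swings to +x, then down. 3.14: port straight down, pin level on the +x side. Stops -0.1 and 3.35; starts 0.2 to 1.0. Stiff (0.2 N m, about 4 N at the pin), stays where left.
- orange_grip (a point): Middle of the orange drum's black crank pin: round, 16 mm in diameter, 60 mm long, parallel to the axle (point y axis), rigid with the drum. In the stand's frame it is at x = -60 cos q, y = -117, z = 140 + 60 sin q mm; the pin runs from y = -87 (steel crank arm, y -79 to -87) to its free end at y = -147 mm.
- orange_plug1: Wooden plug, a plain beech cylinder 28 mm in diameter and 28 mm long, 13 g, lying loose in the orange drum at the start. Origin at its centre, its y axis along its length.
- orange_plug2: Wooden plug, a plain beech cylinder 28 mm in diameter and 28 mm long, 13 g, lying loose in the orange drum at the start. Origin at its centre, its y axis along its length.
- blue_grip (a point): Middle of the black crank pin of the other tumbler, the one with the BLUE drum: same build and sizes as the orange one, crank likewise on its -y end, their centres 0.3 m or more apart. Not to be turned. Site y axis along the pin.
Mind the look-alikes: they are no part of the job. What is shaped like the orange_plug2 but yellow is not meant. Leave any red look-alike of the orange_plug1 alone.

How it is judged:
By the outcome, as a careful person would: the job done as asked, in the order asked, and still so for the second after the job is handed in, with the robot touching nothing.
It also fails if it takes over 40 s, if anything falls off the work surface, if the arm or the gripper's body presses on something with over 40 N, if the wrist force passes 120 N, or if a joint passes its speed limit or range.

ROBOT

A 7-joint arm with a two-finger parallel gripper is mounted at the origin on the work surface. World frame = base frame: x ahead of the robot, y to its left, z up, the work surface at z = 0. Lengths are in m, angles in degrees, forces in N, time in s.
With the tool pointing down it reaches from about 0.4 to 0.9 m from the base axis. Payload 5.5 kg.
Tool frame: the origin (TCP) lies at the very end of the fingers, on their centre line; the grasp point (between the pads) lies 19 mm behind it; z points along the fingers, y is the direction in which the jaws open and shut (so a half turn about z gives the same grasp; the last joint's range is limited). The gripper opens to 92 mm and grips with 3 to 60 N. Pads are 19 mm wide; open, the fingers measure 130 mm over their backs; the gripper's body (75 mm by 190 mm) begins 47 mm behind the grasp point.
Start: joints at [88.362, 28.699, -24.465, 88.831, 12.651, 65.22, -12.049], TCP at [0.187, -0.623, 0.204] pointing down, gripper open.
Joint ranges: [-164.97, 164.97], [-17.58, 116.51], [-87.97, 89.64], [11.32, 138.91], [-80.73, 260.73], [10.89, 115.49], [-147.41, 147.41]. Speed limits (degrees/s): [147.25, 147.25, 180, 180, 180, 180, 180].

INTERFACE

Orientations are given as [roll, pitch, yaw] about the fixed x, y, z axes, in that order (R = Rz(yaw) Ry(pitch) Rx(roll)).
In Python, from bench import monitor, imaging, order gives the robot as it stands. The module is installed in compiled form; this text tells all that it offers.
- The arm moves only by the tool arm_command, never from a script. Its argument "steps" is a list of rows, each a list of 7 numbers: the gripper command: -1 is fully open, 1 is shut, values between are in proportion, then the shift along the tool's x, y, z in m, then the turn, a rotation vector about the tool's x, y, z in degrees. A call has 1 to 10 rows; each row shifts and turns the commanded pose from where the row before left it, along the tool's axes as they then stand; what a row does not reach is not made up. A row lasts 1/12 s, in which the tool goes at most 41.7 mm and 7.16 degrees, less where a joint would pass 70% of its speed; a pose out of reach is approached as far as the arm can. A call is refused whole if a number of a shift passes 0.0417 or a number of a turn 7.16, either way. A call with a gripper value outside its range is refused whole. The fingers move at their own pace and stop on an object; the grip force is fixed at half the most. Time passes only in rows, so rows that do not move let the fingers close. It gives the time, the measured TCP pose, the force and the opening at its end, in the units of the state.
- monitor.get_state(): the state, without advancing time (a new reading comes with each control period).
- imaging.capture(name): name is "scene" or "side" or "wrist"; returns a dict with "color" (420x560x3 uint8, blue, green, red), "z_map" (420x560 float32, m along the optical axis (not along the pixel's ray), 0 where there is no reading), "vertical_fov" (degrees; the focal length in pixels is half the picture's height over the tangent of half this angle, whatever the lens; pixels are square), "cx", "cy" (the principal point, pixels), "dist" ([k1, k2, p1, p2, k3] as OpenCV has them; the pictures are not rectified), "R" (3x3) and "t" (3): a world point X has camera coordinates R X + t; the wrist camera has in their place "mount" (4x4, takes a point from camera to tool coordinates, whose origin is the TCP and whose axes are the flange's). Camera axes: x right, y down, z forward; pixel columns grow to the right and rows downward; lengths in m; the calibration is good to about 2 mm. A picture is of the moment at which its call begins: read the wrist's pose just before it.
- order.close_job(): hands the job in, once; it reports no verdict.
The state is a dict: "clock": time; "joint_pos": joint angles; "joint_velocities": joint speeds; "tau": joint torques, N m; "eef_pos": TCP position; "orientation": TCP orientation; "wrist_force": force on the tool from outside, world axes, zero at the start; "ft_torque": the same for the moment, N m; "gripper_width": finger opening in m.
Only numpy, scipy, OpenCV 4.12 (cv2) and the standard library are available. Lean on these libraries where they do the work, as an engineer would, in place of code of your own. Each camera call takes 0.05 s, during which the arm holds its last target.

## Working session

There is one attempt and no reset: what is moved stays moved. The work goes in short steps, Python scripts to look and compute and a tool call to move; the robot and the scene stay as the last step left them, time stands still between calls to the robot, and variables do not carry over. Pictures are saved under pics/ and viewed, and the job is handed in when it is done.

Besides the shell and the picture viewer there is one more tool, called after "Call:" by a JSON object that holds its "method" and its "body", one argument or row to a line. arm_command: Moves the arm, as the interface text tells. Its arguments: {"type":"object","properties":{"steps":{"type":"array"}},"required":["steps"]}

```bash
mkdir -p pics
cat > h.py <<'E'
import numpy as np,cv2
from bench import monitor,imaging,order
from scipy.spatial.transform import Rotation as Ro
def K(c):
    h=c["color"].shape[0];f=h/2/np.tan(np.radians(c["vertical_fov"])/2)
    return np.array([[f,0,c["cx"]],[0,f,c["cy"]],[0,0,1.]])
def world(c,px):
    px=np.array(px,float).reshape(-1,2)
    n=cv2.undistortPoints(px.reshape(-1,1,2),K(c),np.array(c["dist"],float)).reshape(-1,2)
    z=c["z_map"][px[:,1].astype(int),px[:,0].astype(int)]
    P=np.c_[n*z[:,None],z]
    return (P-c["t"])@c["R"]
def allpts(c):
    h,w=c["z_map"].shape;u,v=np.meshgrid(np.arange(w),np.arange(h))
    return world(c,np.c_[u.ravel(),v.ravel()]).reshape(h,w,3)
E
python3 - <<'E'
from h import *
import pickle
s=monitor.get_state();print(s)
for n in("scene","side"):
    c=imaging.capture(n);pickle.dump(c,open(n+".pkl","wb"));cv2.imwrite(f"pics/{n}0.png",c["color"]);print(n,c["vertical_fov"],-c["R"].T@c["t"],c["R"][2])
E
```

```text
{'clock': 0.0, 'joint_pos': array([ 88.36277062,  28.75305747, -24.45272318,  88.89275115,
        12.65215336,  65.21850829, -12.04591734]), 'joint_velocities': array([ 0.04037497,  0.00098773,  0.03834168,  0.02706454, -0.02024185,
        0.04577717,  0.11635165]), 'tau': array([-5.90364323e-06, -5.66604280e+01, -5.81605107e+00, -2.79118860e+01,
       -6.85009640e-02,  3.07314447e-02,  2.33983228e-04]), 'eef_pos': array([ 0.18670639, -0.62182732,  0.20307636]), 'orientation': array([-1.79889345e+02, -2.35133228e-03,  1.67242322e+01]), 'wrist_force': array([ 0.04748499,  0.10918661, -0.70781572]), 'ft_torque': array([-0.04131523,  0.00327374,  0.02561089]), 'gripper_width': 0.09203818608737134}
scene 57.64687876698493 [ 0.82557047 -0.30070456  0.67021161] [-0.40803672  0.43414265 -0.80313523]
side 52.404017587047754 [0.47400103 0.60878221 0.76644003] [ 0.04513251 -0.68658579 -0.72564661]
```

View pics/scene0.png

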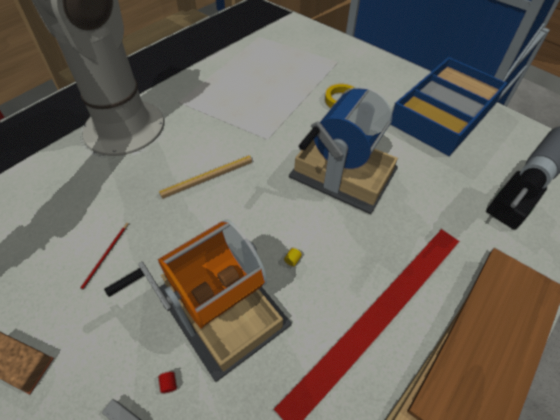

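View pics/side0.png

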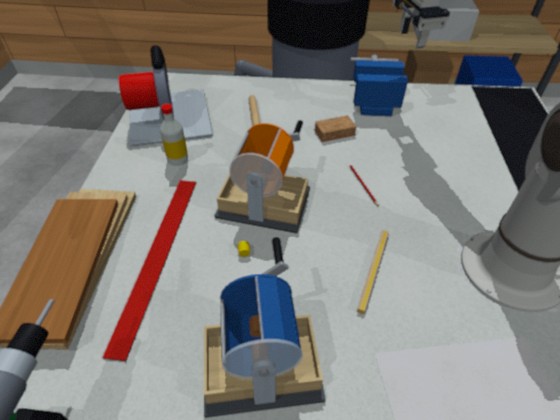

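The scene view shows the orange drum at about (212,270), with its black pin running (107,291)-(143,272). The blue drum is at (355,130). The yellow look-alike is at (293,256) and the red one at (167,381). Next I'll measure the orange stand and pin.

Run:
```python
from h import *
import pickle
c=pickle.load(open("scene.pkl","rb"));A=allpts(c)
im=cv2.resize(c["color"][200:400,80:320],None,fx=3.3,fy=3,interpolation=cv2.INTER_CUBIC);cv2.imwrite("pics/crop0.png",cv2.resize(c["color"][200:400,80:320],(720,600),interpolation=cv2.INTER_CUBIC))
col=c["color"].astype(int);gray=col.max(2)
m=np.zeros(gray.shape,bool);m[262:300,98:150]=True
m&=(gray<60)&(A[...,2]>.05)
P=A[m];print(len(P),P.mean(0));d=np.linalg.svd(P-P.mean(0))[2][0];print(d,np.ptp((P-P.mean(0))@d),P.min(0),P.max(0))
# foot: dark plate z ~ low; orange pts; foot fit
hsv=cv2.cvtColor(c["color"],cv2.COLOR_BGR2HSV)
for n in("scene","side"):
    c=pickle.load(open(n+".pkl","rb"));A=allpts(c);hsv=cv2.cvtColor(c["color"],cv2.COLOR_BGR2HSV)
    o=(hsv[...,0]<14)&(hsv[...,1]>190)&(hsv[...,2]>90)
    Q=A[o&(A[...,2]>.06)&(A[...,2]<.25)]
    print(n,len(Q),Q.mean(0),np.percentile(Q,[1,99],axis=0))
    for lo,hi in((.003,.012),(.045,.058),):
        pass
```

```text
346 [ 0.49449703 -0.2679972   0.16244828]
[0.16603717 0.98611893 0.00105592] 0.05764850180919272 [ 0.48465162 -0.29626482  0.1558522 ] [ 0.50368164 -0.23856498  0.16696057]
scene 527 [ 0.55230548 -0.16148279  0.12637936] [[ 0.51015743 -0.22805553  0.08206268]
 [ 0.63156051 -0.10227254  0.19248776]]
side 1072 [ 0.92218979 -0.42960007  0.13877153] [[ 0.51680429 -0.49556961  0.09872871]
 [ 0.99343364 -0.19222743  0.17064821]]
```

View pics/crop0.png

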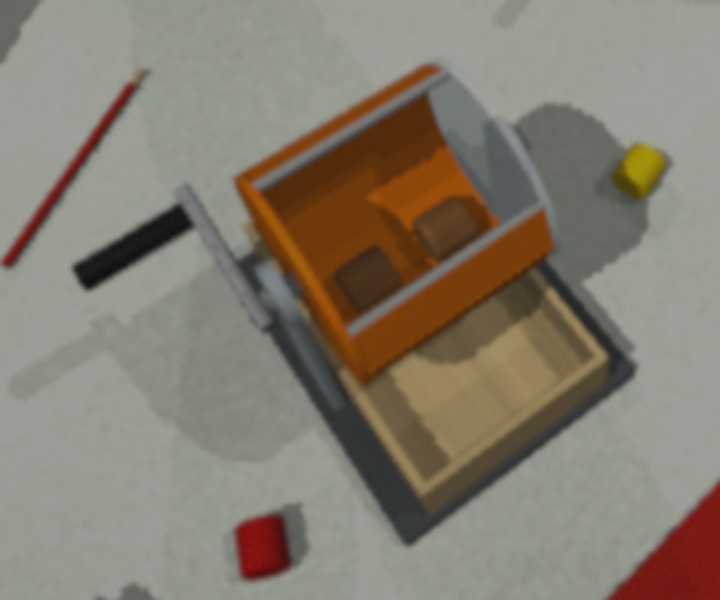

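Run:
```python
from h import *
import pickle
F=[]
for n in("scene","side"):
    c=pickle.load(open(n+".pkl","rb"));A=allpts(c);g=c["color"].max(2)
    near=(np.hypot(A[...,0]-.57,A[...,1]+.17)<.2)&(c["z_map"]>0)
    fl=A[near&(g>130)&(abs(A[...,2])<.02)];print(n,"table z",np.median(fl[:,2]))
    m=near&(A[...,2]<.022)&(A[...,2]>.004)&(g<75)
    P=A[m];print(len(P),np.median(P[:,2]));F.append(P[:,:2])
    print(cv2.minAreaRect(P[:,:2].astype(np.float32)))
F=np.vstack(F);print(cv2.minAreaRect(F.astype(np.float32)))
np.save("F.npy",F)
# Check in aligned frame
for yaw in(-9,-9.6,-10,-10.5):
    a=np.radians(yaw);x=F@[np.cos(a),np.sin(a)];y=F@[-np.sin(a),np.cos(a)]
    print(yaw,[np.percentile(v,[0,.5,2,98,99.5,100]).round(4) for v in(x,y)])
```

```text
scene table z 3.141403861335593e-05
1420 0.011801682940206578
((0.6030712723731995, -0.1644417941570282), (0.2567577064037323, 0.19308675825595856), 55.51726531982422)
side table z -0.0012708900714187336
710 0.010125321799143359
((0.5659847259521484, -0.15594103932380676), (0.15885880589485168, 0.20481979846954346), 80.49346923828125)
((0.5690768957138062, -0.15239331126213074), (0.29422059655189514, 0.20968297123908997), 80.42344665527344)
-9 [array([0.4808, 0.4816, 0.4828, 0.6898, 0.6903, 0.6912]), array([-0.2094, -0.2061, -0.1514,  0.0121,  0.0138,  0.0855])]
-9.6 [array([0.4817, 0.4822, 0.4835, 0.6905, 0.691 , 0.6914]), array([-0.2024, -0.1993, -0.145 ,  0.018 ,  0.0198,  0.0918])]
-10 [array([0.4819, 0.4824, 0.4839, 0.691 , 0.6916, 0.6923]), array([-0.1978, -0.1947, -0.1406,  0.0221,  0.0241,  0.0959])]
-10.5 [array([0.482 , 0.4827, 0.4844, 0.6917, 0.6925, 0.6934]), array([-0.192 , -0.1889, -0.1354,  0.0276,  0.0297,  0.1011])]
```

```bash
cat >> h.py <<'E'
YAW=-9.6;O=np.array([.5677,-.1596,0.]);RS=Ro.from_euler('z',YAW,degrees=True)
def loc(P): return RS.inv().apply(np.asarray(P)-O)
def grip(q,r=.06,y=-.121): return O+RS.apply([-r*np.cos(q),y,.14+r*np.sin(q)])
def pose(tilt,pin,back=0.):
    R=Ro.from_euler('z',YAW+90,degrees=True)*Ro.from_euler('x',180,degrees=True)*Ro.from_euler('x',tilt,degrees=True)
    return pin+R.apply([0,0,.019-back]),R
def cur():
    s=monitor.get_state();return s["eef_pos"],Ro.from_euler('xyz',s["orientation"],degrees=True),s
def rows(p0,R0,p1,R1,n,g):
    w=(R0.inv()*R1).as_rotvec();out=[];p=p0;R=R0
    for i in range(1,n+1):
        Rn=R0*Ro.from_rotvec(w*i/n);pn=p0+(p1-p0)*i/n
        d=R.inv().apply(pn-p);out.append([g]+list(d.round(4))+list(np.degrees(w/n).round(2)));R=Rn;p=pn
    return out
E
python3 - <<'E'
from h import *
import pickle
from scipy.optimize import least_squares
for n,box in(("scene",(262,300,98,150)),("side",(115,142,285,308))):
    c=pickle.load(open(n+".pkl","rb"));A=allpts(c);g=c["color"].max(2)
    m=np.zeros(g.shape,bool);m[box[0]:box[1],box[2]:box[3]]=1
    P=loc(A[m&(g<60)&(A[...,2]>.1)]);
    print(n,len(P),P.mean(0),P[:,1].min(),P[:,1].max())
    if len(P)<20: continue
    C=loc(-c["R"].T@c["t"])
    f=lambda v:np.hypot(P[:,0]-v[0],P[:,2]-v[1])-.008
    r=least_squares(f,[P[:,0].mean(),P[:,2].mean()-.005],loss='soft_l1',f_scale=.001).x
    print(r,np.hypot(r[0],r[1]-.14),np.arctan2(r[1]-.14,-r[0]))
p,R,s=cur()
q=.29;t=pose(-30,grip(q),.13);print(grip(q),t[0],t[1].as_euler('xyz',degrees=True))
for r in rows(p,R,*t,12,-1):print(r)
E
```

```text
scene 346 [-0.05410057 -0.11908718  0.16244828] -0.1473725719004706 -0.08972603948312387
[-0.05798069  0.15653823] 0.06029322631272119 0.2778582293245312
side 45 [-0.06293035 -0.10109583  0.17554697] -0.1454338403054301 0.7419957556886932
[-0.06077775  0.1696367 ] 0.067618555352874 0.45369806019637954
[ 0.4908315  -0.26931721  0.15715713] [ 0.43610872 -0.26006155  0.25328595] [150.    0.   80.4]
[-1, np.float64(0.0286), np.float64(-0.0229), np.float64(-0.0041), np.float64(-2.24), np.float64(1.38), np.float64(-5.18)]
[-1, np.float64(0.0306), np.float64(-0.0201), np.float64(-0.0043), np.float64(-2.24), np.float64(1.38), np.float64(-5.18)]
[-1, np.float64(0.0324), np.float64(-0.017), np.float64(-0.0042), np.float64(-2.24), np.float64(1.38), np.float64(-5.18)]
[-1, np.float64(0.0339), np.float64(-0.0139), np.float64(-0.004), np.float64(-2.24), np.float64(1.38), np.float64(-5.18)]
[-1, np.float64(0.0351), np.float64(-0.0106), np.float64(-0.0037), np.float64(-2.24), np.float64(1.38), np.float64(-5.18)]
[-1, np.float64(0.036), np.float64(-0.0073), np.float64(-0.0032), np.float64(-2.24), np.float64(1.38), np.float64(-5.18)]
[-1, np.float64(0.0366), np.float64(-0.0039), np.float64(-0.0025), np.float64(-2.24), np.float64(1.38), np.float64(-5.18)]
[-1, np.float64(0.0368), np.float64(-0.0005), np.float64(-0.0017), np.float64(-2.24), np.float64(1.38), np.float64(-5.18)]
[-1, np.float64(0.0367), np.float64(0.0029), np.float64(-0.0008), np.float64(-2.24), np.float64(1.38), np.float64(-5.18)]
[-1, np.float64(0.0363), np.float64(0.0062), np.float64(0.0003), np.float64(-2.24), np.float64(1.38), np.float64(-5.18)]
[-1, np.float64(0.0356), np.float64(0.0095), np.float64(0.0015), np.float64(-2.24), np.float64(1.38), np.float64(-5.18)]
[-1, np.float64(0.0345), np.float64(0.0125), np.float64(0.0027), np.float64(-2.24), np.float64(1.38), np.float64(-5.18)]
```

The scene fit puts the pin at radius 60.3 mm, q≈0.28, with its free end at y'=-147 mm. That matches the given sizes and confirms this is the orange crank. The side-camera pin mask was contaminated, so I'm ignoring it. Now I'll approach.

Call:
{"method": "arm_command", "body": {
  "steps": [
    [-1,0.0286,-0.0229,-0.0041,-2.24,1.38,-5.18],
    [-1,0.0306,-0.0201,-0.0043,-2.24,1.38,-5.18],
    [-1,0.0324,-0.017,-0.0042,-2.24,1.38,-5.18],
    [-1,0.0339,-0.0139,-0.004,-2.24,1.38,-5.18],
    [-1,0.0351,-0.0106,-0.0037,-2.24,1.38,-5.18],
    [-1,0.036,-0.0073,-0.0032,-2.24,1.38,-5.18],
    [-1,0.0366,-0.0039,-0.0025,-2.24,1.38,-5.18],
    [-1,0.0368,-0.0005,-0.0017,-2.24,1.38,-5.18],
    [-1,0,0,0,0,0,0],
    [-1,0,0,0,0,0,0]
  ]
}}

```text
clock: 0.93
eef_pos: [0.3531, -0.3795, 0.2369]
orientation: [159.8, -3.6, 59.4]
wrist_force: [-0.5, -0.8, -0.0]
gripper_width: 0.092
```

Run:
```python
from h import *
p,R,s=cur();print(s["clock"],s["joint_pos"].round(1),p,s["orientation"])
t=pose(-30,grip(.28),.11)
for r in rows(p,R,*t,6,-1):print([float(v) for v in r])
c=imaging.capture("wrist");cv2.imwrite("pics/w1.png",c["color"])
```

```text
0.9333 [ 97.4   2.3 -46.  120.9 -13.5  40.6  29.4] [ 0.35312574 -0.37954599  0.23692855] [159.80502566  -3.64582049  59.39451819]
[-1.0, 0.0247, 0.0025, 0.0029, -1.5, 0.94, -3.43]
[-1.0, 0.0245, 0.0038, 0.0033, -1.5, 0.94, -3.43]
[-1.0, 0.0241, 0.0052, 0.0039, -1.5, 0.94, -3.43]
[-1.0, 0.0237, 0.0065, 0.0044, -1.5, 0.94, -3.43]
[-1.0, 0.0232, 0.0078, 0.005, -1.5, 0.94, -3.43]
[-1.0, 0.0226, 0.009, 0.0056, -1.5, 0.94, -3.43]
```

Call:
{"method": "arm_command", "body": {
  "steps": [
    [-1.0,0.0247,0.0025,0.0029,-1.5,0.94,-3.43],
    [-1.0,0.0245,0.0038,0.0033,-1.5,0.94,-3.43],
    [-1.0,0.0241,0.0052,0.0039,-1.5,0.94,-3.43],
    [-1.0,0.0237,0.0065,0.0044,-1.5,0.94,-3.43],
    [-1.0,0.0232,0.0078,0.005,-1.5,0.94,-3.43],
    [-1.0,0.0226,0.009,0.0056,-1.5,0.94,-3.43],
    [-1,0,0,0,0,0,0],
    [-1,0,0,0,0,0,0]
  ]
}}

```text
clock: 1.65
eef_pos: [0.4461, -0.2637, 0.2357]
orientation: [149.9, -0.1, 80.3]
wrist_force: [-0.1, -0.8, 0.3]
gripper_width: 0.0919
```

Run:
```python
from h import *
p,R,s=cur();print(s["clock"],s["joint_pos"].round(1),p,s["orientation"])
t=pose(-30,grip(.28),0)
for r in rows(p,R,*t,5,-1):print([float(v) for v in r])
c=imaging.capture("wrist");cv2.imwrite("pics/w2.png",c["color"])
```

```text
1.65 [ 91.6  -3.7 -51.1 129.1 -35.4  31.4  57.1] [ 0.44607673 -0.26373337  0.23567107] [ 1.49948170e+02 -1.06351179e-01  8.02697227e+01]
[-1.0, 0.0004, -0.0002, 0.022, 0.01, -0.01, -0.03]
[-1.0, 0.0004, -0.0002, 0.022, 0.01, -0.01, -0.03]
[-1.0, 0.0004, -0.0001, 0.022, 0.01, -0.01, -0.03]
[-1.0, 0.0004, -0.0001, 0.022, 0.01, -0.01, -0.03]
[-1.0, 0.0004, -0.0001, 0.022, 0.01, -0.01, -0.03]
```

View pics/w2.png

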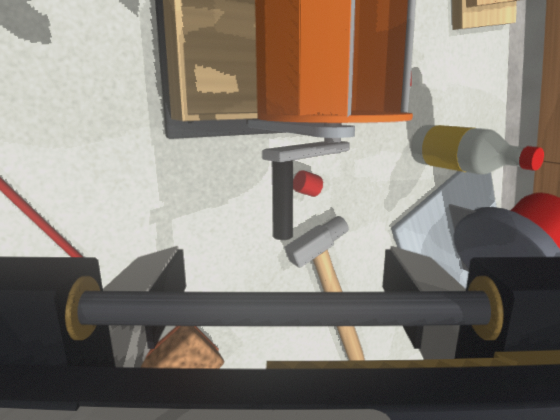

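The wrist view shows the orange crank pin at (283,200), centred between the fingers at roughly 185 and 385. It's clear around it. I'll advance along tool z.

Call:
{"method": "arm_command", "body": {
  "steps": [
    [-1,0.0004,-0.0001,0.022,0,0,0],
    [-1,0.0004,-0.0001,0.022,0,0,0],
    [-1,0.0004,-0.0001,0.022,0,0,0],
    [-1,0.0004,-0.0001,0.022,0,0,0],
    [-1,0.0004,-0.0001,0.022,0,0,0],
    [-1,0,0,0,0,0,0]
  ]
}}

```text
clock: 2.2
eef_pos: [0.5005, -0.2699, 0.1368]
orientation: [150.1, -0.3, 80.3]
wrist_force: [0.0, 0.1, -1.2]
gripper_width: 0.0917
```

Run:
```python
from h import *
p,R,s=cur();print(s["joint_pos"].round(1),s["wrist_force"]);g=p-R.apply([0,0,.019]);print(loc(g),loc(grip(.28)))
c=imaging.capture("scene");cv2.imwrite("pics/s3.png",cv2.resize(c["color"][200:400,60:300],(720,600)))
```

```text
[ 72.   15.6 -42.3 129.2  -6.8  11.6  29.9] [ 0.04188207  0.1041085  -1.24536696]
[-0.05728163 -0.12002606  0.15322669] [-0.05766333 -0.121       0.15658134]
```

View pics/s3.png

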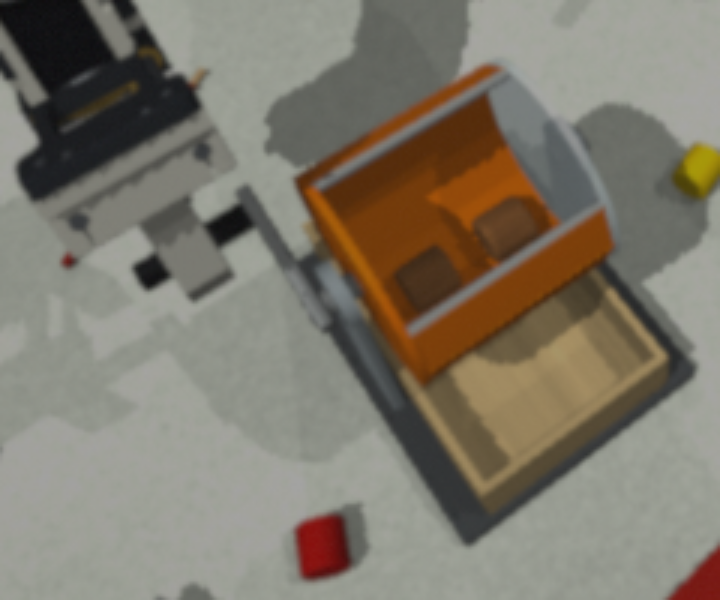

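The picture shows the finger at crop (190,255), over the middle of the pin. Joint 6 is close to its limit, so I'll close here and then tilt toward vertical while turning.

Call:
{"method": "arm_command", "body": {
  "steps": [
    [1,0,0,0,0,0,0],
    [1,0,0,0,0,0,0],
    [1,0,0,0,0,0,0],
    [1,0,0,0,0,0,0],
    [1,0,0,0,0,0,0],
    [1,0,0,0,0,0,0],
    [1,0,0,0,0,0,0],
    [1,0,0,0,0,0,0]
  ]
}}

```text
clock: 2.92
eef_pos: [0.5002, -0.2709, 0.1405]
orientation: [149.9, -0.0, 80.3]
wrist_force: [0.5, 0.3, -0.8]
gripper_width: 0.0429
```

```bash
python3 - <<'E'
from h import *
p,R,s=cur();print(s["clock"],s["gripper_width"],s["joint_pos"].round(1),s["wrist_force"]);g=p-R.apply([0,0,.019]);print(loc(g))
# plan arc: tilt from -30 to +20 over q .28->3.14, constant offset y
E
cat >> h.py <<'E'
def arc(q0,q1,t0,t1,n,gc=1,r=.06,y=-.120):
    p0,R0=pose(t0,grip(q0,r,y));out=[]
    for i in range(1,n+1):
        p1,R1=pose(t0+(t1-t0)*i/n,grip(q0+(q1-q0)*i/n,r,y))
        d=R0.inv().apply(p1-p0);w=np.degrees((R0.inv()*R1).as_rotvec())
        out.append([gc]+[float(v) for v in d.round(4)]+[float(v) for v in w.round(2)]);p0,R0=p1,R1
    return out
E
python3 -c "
from h import *
for r in arc(.28,.78,-30,-20,10):print(r)"
```

```text
2.9167 0.042925131785267745 [ 72.5  15.1 -42.7 129.3  -7.   11.7  30.1] [ 0.5461218   0.34578755 -0.79566536]
[-0.0575519  -0.12100616  0.15694296]
[1, -0.0, 0.0019, -0.002, 1.0, 0.0, 0.0]
[1, -0.0, 0.0019, -0.002, 1.0, -0.0, 0.0]
[1, 0.0, 0.002, -0.0019, 1.0, 0.0, -0.0]
[1, 0.0, 0.0021, -0.0018, 1.0, 0.0, 0.0]
[1, 0.0, 0.0021, -0.0017, 1.0, 0.0, -0.0]
[1, -0.0, 0.0022, -0.0016, 1.0, 0.0, 0.0]
[1, -0.0, 0.0022, -0.0016, 1.0, 0.0, 0.0]
[1, -0.0, 0.0023, -0.0015, 1.0, 0.0, 0.0]
[1, -0.0, 0.0023, -0.0014, 1.0, 0.0, 0.0]
[1, 0.0, 0.0024, -0.0013, 1.0, 0.0, 0.0]
```

Still closing, so I'll give it more time.

Call:
{"method": "arm_command", "body": {
  "steps": [
    [1,0,0,0,0,0,0],
    [1,0,0,0,0,0,0],
    [1,0,0,0,0,0,0],
    [1,0,0,0,0,0,0],
    [1,0,0,0,0,0,0],
    [1,0,0,0,0,0,0],
    [1,0,0,0,0,0,0]
  ]
}}

```text
clock: 3.5
eef_pos: [0.5, -0.2705, 0.14]
orientation: [150.0, -0.1, 80.3]
wrist_force: [0.1, -0.1, -1.3]
gripper_width: 0.0127
```

Run:
```python
from h import *
p,R,s=cur();print(s["clock"],s["gripper_width"],s["wrist_force"]);g=p-R.apply([0,0,.019]);print(loc(g))
```

```text
3.5 0.012681986503555528 [ 0.05792853 -0.06642004 -1.27382682]
[-0.05775401 -0.12059254  0.15645431]
```

Run:
```python
from h import *
for n in("scene","wrist"):
    c=imaging.capture(n);im=c["color"]
    if n=="scene": im=im[230:330,60:200]
    cv2.imwrite(f"pics/{n}4.png",cv2.resize(im,(700,500),interpolation=cv2.INTER_CUBIC))
print(monitor.get_state()["gripper_width"])
```

```text
0.012256277824852084
```

View pics/scene4.png

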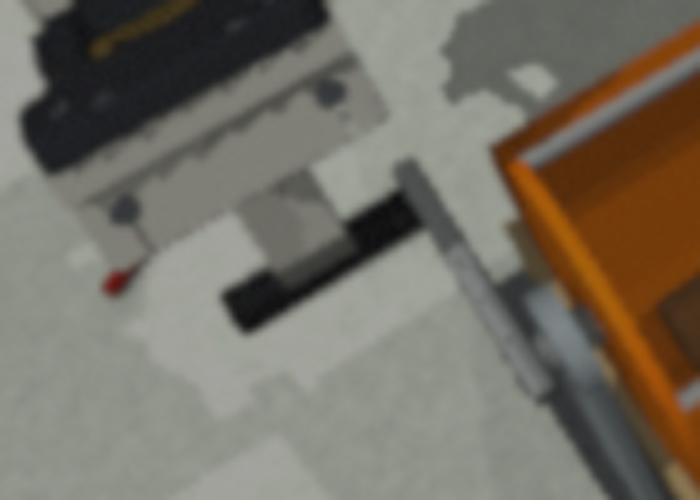

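View pics/wrist4.png

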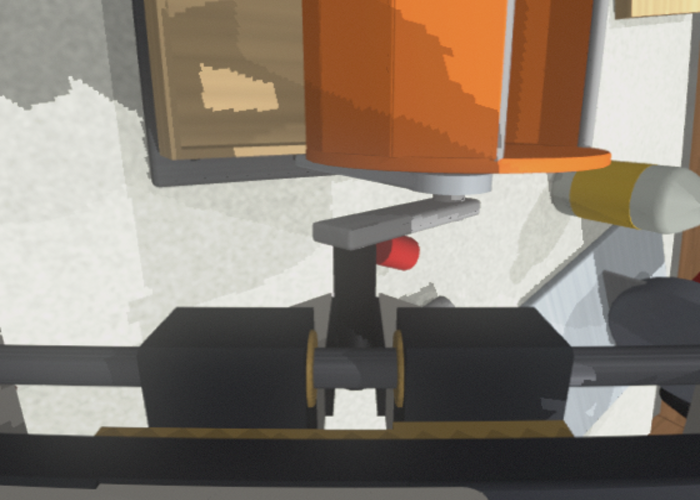

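Run:
```python
from h import *
import pickle
c=imaging.capture("scene");A=allpts(c)
p,R,s=cur()
f=lambda X:cv2.projectPoints(np.array(X,float).reshape(-1,3),cv2.Rodrigues(c["R"])[0],c["t"],K(c),np.array(c["dist"]))[0].reshape(-1,2)
print("tcp",((f(p)-[60,230])*5), "pin",(f([grip(.28,y=-.147),grip(.28,y=-.087)])-[60,230])*5)
print(s["gripper_width"],s["clock"])
for u,v in((300,200),(300,235),(315,255),(310,272),(260,300),(385,215)):
    P=world(c,[60+u/5,230+v/5]);print(u,v,loc(P)[0].round(4), R.inv().apply(P-p)[0].round(4))
```

```text
tcp [[346.08397615 310.17132764]] pin [[234.24699903 311.8773166 ]
 [416.40389571 203.06434394]]
0.012218474560233976 3.65
300 200 [-0.0535 -0.114   0.1951] [ 0.0067  0.0229 -0.0503]
300 235 [-0.0495 -0.1191  0.1859] [ 0.0016  0.0219 -0.0403]
315 255 [-0.0486 -0.1188  0.1744] [ 0.0018  0.0169 -0.0299]
310 272 [-0.0504 -0.1227  0.1652] [-0.0021  0.0107 -0.0229]
260 300 [-0.0527 -0.1387  0.1626] [-0.0181  0.0075 -0.0218]
385 215 [-0.0551 -0.0966  0.1637] [ 0.024   0.0059 -0.024 ]
```

Run:
```python
from h import *
c=imaging.capture("scene");p,R,s=cur()
for k in range(14):
    u,v=120+k*0.8*0.62,278/1+0
    px=[60+(290+k*5)/5,230+(240+k*6.5)/5];P=world(c,px);print(np.round(px),c["color"][int(px[1]),int(px[0])],R.inv().apply(P-p)[0].round(4),P[0].round(3))
im=c["color"][260:310,90:150];cv2.imwrite("pics/s5.png",cv2.resize(cv2.convertScaleAbs(im,alpha=2.5),(720,600),interpolation=cv2.INTER_NEAREST))
```

```text
[118. 278.] [101 109 109] [-0.0013  0.023  -0.0411] [ 0.499 -0.272  0.187]
[119. 279.] [102 110 110] [-0.0011  0.0229 -0.0385] [ 0.5   -0.272  0.185]
[120. 281.] [101 107 108] [-0.0009  0.0247 -0.0368] [ 0.503 -0.272  0.184]
[121. 282.] [77 82 83] [-0.0009  0.02   -0.0319] [ 0.501 -0.272  0.178]
[122. 283.] [55 59 58] [-0.0011  0.014  -0.0262] [ 0.499 -0.271  0.17 ]
[123. 284.] [42 44 44] [-0.0011  0.0095 -0.0213] [ 0.497 -0.271  0.163]
[124. 286.] [22 23 22] [-0.0009  0.009  -0.0183] [ 0.498 -0.271  0.16 ]
[125. 287.] [91 96 94] [-0.0009  0.0063 -0.0142] [ 0.498 -0.271  0.156]
[126. 288.] [142 151 148] [-0.0085 -0.1539  0.0727] [ 0.403 -0.262  0.   ]
[127. 290.] [155 162 161] [-0.0082 -0.1532  0.0759] [ 0.405 -0.262 -0.002]
[128. 291.] [153 162 159] [-0.0077 -0.1469  0.0761] [ 0.411 -0.263  0.001]
[129. 292.] [150 160 157] [-0.0073 -0.1441  0.0781] [ 0.414 -0.263  0.   ]
[130. 294.] [151 161 157] [-0.0068 -0.1391  0.0789] [ 0.419 -0.263  0.002]
[131. 295.] [151 160 157] [-0.0065 -0.1366  0.0811] [ 0.422 -0.264  0.001]
```

View pics/s5.png

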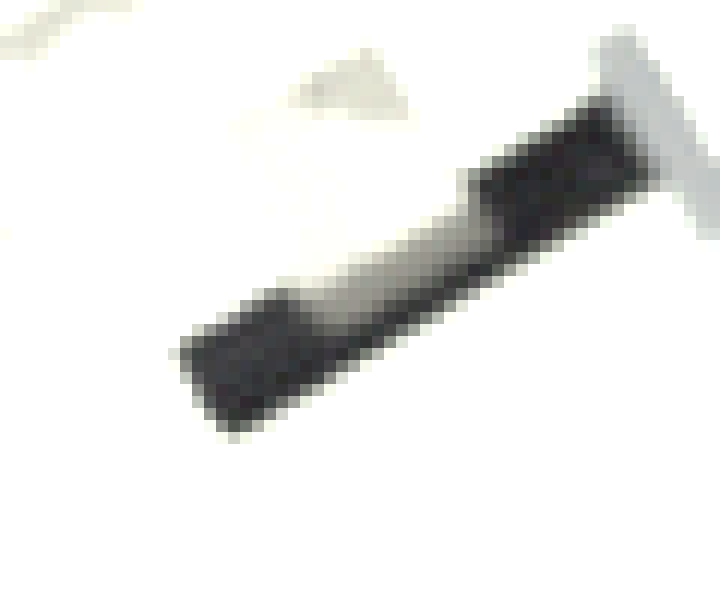

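Run:
```python
from h import *
c=imaging.capture("wrist");h,w=c["z_map"].shape
u,v=np.meshgrid(np.arange(w),np.arange(h));px=np.c_[u.ravel(),v.ravel()].astype(float)
n=cv2.undistortPoints(px.reshape(-1,1,2),K(c),np.array(c["dist"],float)).reshape(-1,2);z=c["z_map"].ravel()
P=np.c_[n*z[:,None],z,np.ones(len(z))]@np.array(c["mount"]).T
P=P[:,:3].reshape(h,w,3);np.set_printoptions(suppress=True,precision=4)
print(c["mount"])
for v in range(200,350,8):
    print(v,[ (P[v,x].round(3).tolist(),int(c["color"][v,x].max())) for x in (262,283,305)])
im=c["color"][180:360,230:340];cv2.imwrite("pics/w5.png",cv2.resize(cv2.convertScaleAbs(im,alpha=2.),(366,600)))
```

```text
[[ 0.0001 -0.961  -0.2767  0.0745]
 [ 1.      0.0005 -0.0014 -0.0006]
 [ 0.0015 -0.2767  0.961  -0.179 ]
 [ 0.      0.      0.      1.    ]]
200 [([0.034, -0.01, -0.026], 105), ([0.035, -0.001, -0.032], 121), ([0.033, 0.008, -0.022], 118)]
208 [([-0.021, -0.021, 0.151], 231), ([0.032, -0.001, -0.032], 109), ([-0.022, 0.019, 0.155], 108)]
216 [([-0.029, -0.021, 0.152], 228), ([0.027, -0.001, -0.026], 62), ([-0.029, 0.019, 0.152], 109)]
224 [([-0.037, -0.021, 0.152], 234), ([0.023, -0.001, -0.026], 61), ([-0.044, 0.02, 0.174], 213)]
232 [([-0.045, -0.021, 0.152], 233), ([0.019, -0.001, -0.024], 61), ([-0.053, 0.02, 0.176], 222)]
240 [([-0.052, -0.022, 0.151], 232), ([0.016, -0.001, -0.027], 58), ([-0.062, 0.02, 0.175], 224)]
248 [([0.011, -0.01, -0.024], 115), ([0.012, -0.001, -0.026], 56), ([0.011, 0.009, -0.024], 112)]
256 [([0.011, -0.01, -0.032], 113), ([0.008, -0.001, -0.026], 53), ([0.011, 0.008, -0.032], 111)]
264 [([0.011, -0.01, -0.04], 110), ([0.004, -0.001, -0.025], 49), ([0.011, 0.008, -0.041], 99)]
272 [([0.009, -0.009, -0.043], 86), ([-0.0, -0.001, -0.025], 47), ([0.009, 
[... 197 characters left out ...]
07, -0.058], 43)]
296 [([0.031, -0.006, -0.102], 69), ([0.031, -0.001, -0.101], 60), ([0.031, 0.004, -0.101], 61)]
304 [([0.03, -0.006, -0.103], 74), ([0.03, -0.001, -0.104], 66), ([0.03, 0.004, -0.103], 65)]
312 [([0.029, -0.006, -0.105], 81), ([0.029, -0.001, -0.105], 81), ([0.029, 0.004, -0.105], 69)]
320 [([0.026, -0.006, -0.104], 72), ([0.027, -0.001, -0.105], 75), ([0.026, 0.004, -0.104], 68)]
328 [([-0.001, -0.008, -0.067], 49), ([-0.155, -0.002, 0.162], 200), ([-0.0, 0.006, -0.068], 47)]
336 [([-0.005, -0.008, -0.066], 47), ([-0.166, -0.002, 0.163], 224), ([-0.004, 0.007, -0.068], 47)]
344 [([-0.007, -0.008, -0.068], 49), ([-0.176, -0.002, 0.163], 228), ([-0.007, 0.007, -0.067], 48)]
```

View pics/w5.png

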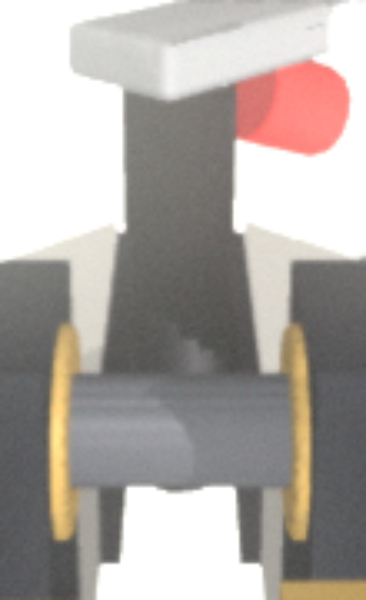

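Run:
```python
from h import *
import pickle
c=pickle.load(open("scene.pkl","rb"))
f=lambda X:cv2.projectPoints(np.array(X,float).reshape(-1,3),cv2.Rodrigues(c["R"])[0],c["t"],K(c),np.array(c["dist"]))[0].reshape(-1,2)
p=np.array([.5005,-.2699,.1368]);R=Ro.from_euler('xyz',[150.1,-.3,80.3],degrees=True)
for z in(0,-.01,-.02,-.03):
  print(z,((f([p+R.apply([x,y,z]) for x in(-.01,.01) for y in (.046,.058)])-[60,200])*3).round().tolist())
```

```text
0 [[213.0, 332.0], [219.0, 344.0], [251.0, 308.0], [257.0, 320.0]]
-0.01 [[203.0, 317.0], [208.0, 329.0], [241.0, 293.0], [247.0, 305.0]]
-0.02 [[192.0, 301.0], [198.0, 313.0], [231.0, 278.0], [237.0, 289.0]]
-0.03 [[182.0, 286.0], [187.0, 297.0], [221.0, 262.0], [227.0, 273.0]]
```

The fingertips show at tool z≈-21 mm both open and closed. So the real fingers end about 21 mm short of the reported TCP, and I'm only pinching the near side of the pin, which fits the 12 mm width reading. I'll open partly, go about 16 mm deeper while easing the tilt, and regrip.

```bash
sed -i 's/0,0,.019-back/0,0,.035-back/' h.py
python3 - <<'E'
from h import *
p,R,s=cur();t=pose(-22,grip(.28));
for r in rows(p,R,*t,4,.1):print([float(v) for v in r])
E
```

```text
[0.1, -0.0001, -0.0012, 0.0039, 2.01, -0.01, -0.03]
[0.1, -0.0001, -0.0011, 0.0039, 2.01, -0.01, -0.03]
[0.1, -0.0001, -0.0009, 0.004, 2.01, -0.01, -0.03]
[0.1, -0.0001, -0.0008, 0.004, 2.01, -0.01, -0.03]
```

Call:
{"method": "arm_command", "body": {
  "steps": [
    [0.1,0,0,0,0,0,0],
    [0.1,0,0,0,0,0,0],
    [0.1,0,0,0,0,0,0],
    [0.1,0,0,0,0,0,0],
    [0.1,0,-0.0012,0.0039,2,0,0],
    [0.1,0,-0.0011,0.0039,2,0,0],
    [0.1,0,-0.0009,0.004,2,0,0],
    [0.1,0,-0.0008,0.004,2,0,0],
    [0.1,0,0,0,0,0,0]
  ]
}}

```text
clock: 4.5
eef_pos: [0.506, -0.2714, 0.1251]
orientation: [157.9, -0.0, 80.4]
wrist_force: [0.7, -0.9, 0.1]
gripper_width: 0.0412
```

Run:
```python
from h import *
p,R,s=cur();print(s["joint_pos"].round(1),s["gripper_width"],s["wrist_force"],p-pose(-22,grip(.28))[0],s["orientation"])
c=imaging.capture("wrist");cv2.imwrite("pics/w6.png",cv2.resize(cv2.convertScaleAbs(c["color"][160:360,180:390],alpha=1.6),(630,600)))
c=imaging.capture("scene");cv2.imwrite("pics/s6.png",cv2.resize(cv2.convertScaleAbs(c["color"][250:320,80:164],alpha=1.6),(720,600)))
```

```text
[ 57.   16.8 -29.7 123.3   1.9  21.2  18.6] 0.041214198484808603 [ 0.67135003 -0.85400803  0.11980327] [2.37901580e-03 7.70793053e-05 1.00164791e-03] [ 1.57862552e+02 -1.07042236e-02  8.03791380e+01]
```

View pics/w6.png

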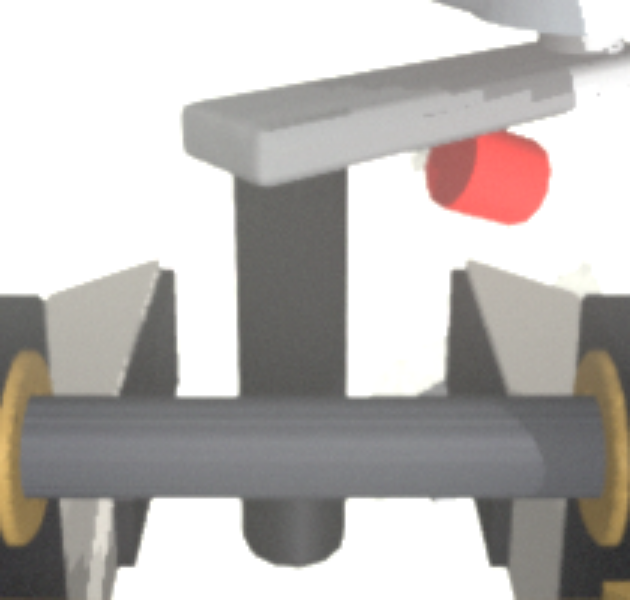

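View pics/s6.png

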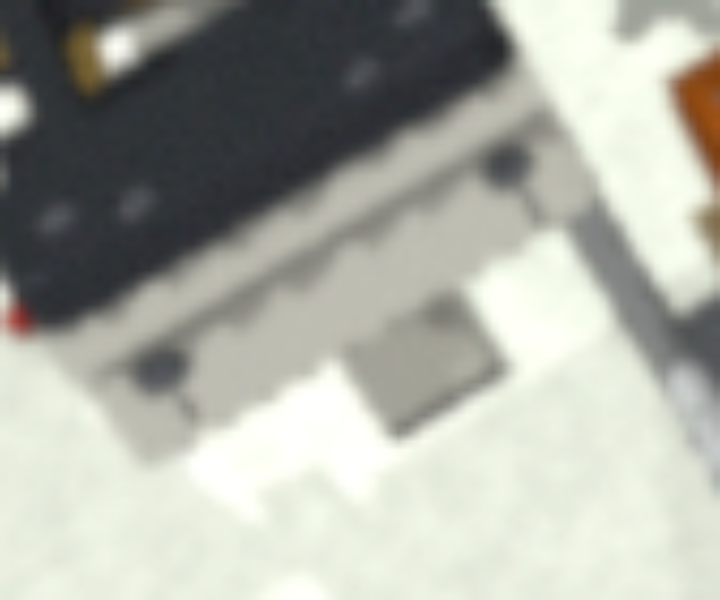

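The wrist picture shows the pin at (293,300), now well between the dark pads at 175 and 450, about 2 mm off centre. I'll nudge and close.

Call:
{"method": "arm_command", "body": {
  "steps": [
    [1,0,-0.002,0,0,0,0],
    [1,0,0,0,0,0,0],
    [1,0,0,0,0,0,0],
    [1,0,0,0,0,0,0],
    [1,0,0,0,0,0,0],
    [1,0,0,0,0,0,0],
    [1,0,0,0,0,0,0],
    [1,0,0,0,0,0,0]
  ]
}}

```text
clock: 5.27
eef_pos: [0.5032, -0.2716, 0.1245]
orientation: [157.8, -0.0, 80.3]
wrist_force: [5.4, -0.5, -0.9]
gripper_width: 0.0151
```

Run:
```python
from h import *
p,R,s=cur();print(s["joint_pos"].round(1),s["gripper_width"],s["wrist_force"],p-pose(-22,grip(.28))[0]);print(loc(p-R.apply([0,0,.035])))
for r in arc(.28,.9,-22,-12,9):print(r)
```

```text
[ 57.5  16.7 -29.9 123.6   1.8  20.9  18.9] 0.015119433597281802 [ 5.40321928 -0.53345617 -0.86473481] [-3.75017959e-04 -9.86101139e-05  3.42094877e-04]
[-0.0581366  -0.12113979  0.15687471]
[1, 0.0, 0.002, -0.0032, 1.11, -0.0, -0.0]
[1, 0.0, 0.0021, -0.003, 1.11, 0.0, 0.0]
[1, 0.0, 0.0023, -0.0029, 1.11, 0.0, -0.0]
[1, 0.0, 0.0024, -0.0027, 1.11, 0.0, 0.0]
[1, -0.0, 0.0025, -0.0026, 1.11, 0.0, 0.0]
[1, 0.0, 0.0027, -0.0024, 1.11, 0.0, -0.0]
[1, 0.0, 0.0028, -0.0023, 1.11, -0.0, 0.0]
[1, -0.0, 0.0029, -0.0021, 1.11, 0.0, 0.0]
[1, -0.0, 0.003, -0.0019, 1.11, 0.0, -0.0]
```

Call:
{"method": "arm_command", "body": {
  "steps": [
    [1,0,0.002,-0.0032,1.11,0,0],
    [1,0,0.0021,-0.003,1.11,0,0],
    [1,0,0.0023,-0.0029,1.11,0,0],
    [1,0,0.0024,-0.0027,1.11,0,0],
    [1,0,0.0025,-0.0026,1.11,0,0],
    [1,0,0.0027,-0.0024,1.11,0,0],
    [1,0,0.0028,-0.0023,1.11,0,0],
    [1,0,0.0029,-0.0021,1.11,0,0],
    [1,0,0.003,-0.0019,1.11,0,0],
    [1,0,0,0,0,0,0]
  ]
}}

```text
clock: 6.1
eef_pos: [0.5105, -0.2726, 0.1489]
orientation: [168.7, -0.2, 80.3]
wrist_force: [-7.8, -0.4, 0.4]
gripper_width: 0.015
```

Run:
```python
from h import *
p,R,s=cur();print(s["joint_pos"].round(1),s["gripper_width"],s["wrist_force"],p-pose(-12,grip(.9))[0]);l=loc(p-R.apply([0,0,.035]));print(l,np.hypot(l[0],l[2]-.14),np.arctan2(l[2]-.14,-l[0]))
c=imaging.capture("scene");cv2.imwrite("pics/s7.png",cv2.resize(c["color"][200:400,60:300],(720,600)))
for r in arc(.9,1.57,-12,0,10):print(r)
```

```text
[ 49.8  18.8 -25.9 112.4   7.5  39.9  10.8] 0.015034319503057942 [-7.82007108 -0.37951962  0.43372111] [-0.00745314  0.00125698 -0.00386524]
[-0.04444096 -0.12107781  0.18321969] 0.06199145644882339 0.7714673207362004
[1, 0.0, 0.0029, -0.0017, 1.2, -0.0, 0.0]
[1, -0.0, 0.003, -0.0015, 1.2, 0.0, 0.0]
[1, -0.0, 0.0031, -0.0013, 1.2, 0.0, -0.0]
[1, 0.0, 0.0031, -0.0012, 1.2, -0.0, 0.0]
[1, 0.0, 0.0032, -0.001, 1.2, 0.0, -0.0]
[1, 0.0, 0.0032, -0.0008, 1.2, -0.0, 0.0]
[1, -0.0, 0.0032, -0.0006, 1.2, 0.0, -0.0]
[1, 0.0, 0.0033, -0.0004, 1.2, 0.0, -0.0]
[1, -0.0, 0.0033, -0.0002, 1.2, -0.0, 0.0]
[1, 0.0, 0.0033, -0.0001, 1.2, 0.0, -0.0]
```

View pics/s7.png

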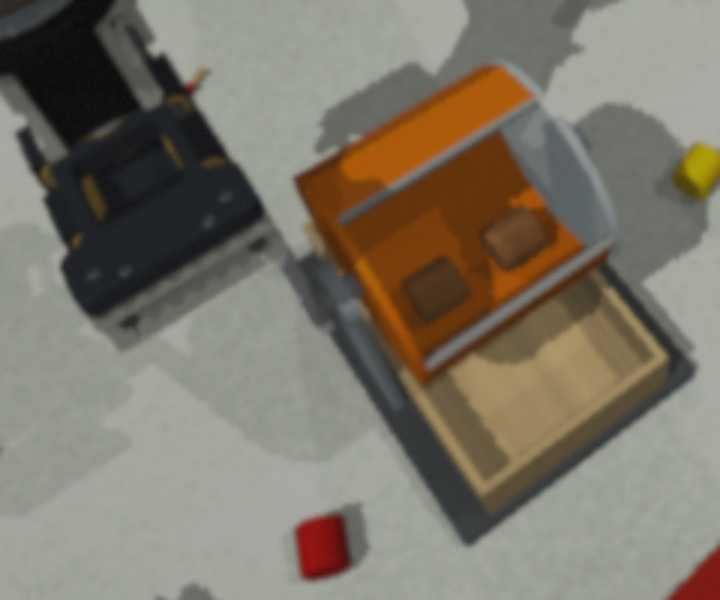

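The drum is turning: its near edge and the port have shifted toward +x, and the measured q is 0.77 against 0.9 commanded. I'll continue along the arc.

Call:
{"method": "arm_command", "body": {
  "steps": [
    [1,0,0.0029,-0.0017,1.2,0,0],
    [1,0,0.003,-0.0015,1.2,0,0],
    [1,0,0.0031,-0.0013,1.2,0,0],
    [1,0,0.0031,-0.0012,1.2,0,0],
    [1,0,0.0032,-0.001,1.2,0,0],
    [1,0,0.0032,-0.0008,1.2,0,0],
    [1,0,0.0032,-0.0006,1.2,0,0],
    [1,0,0.0033,-0.0004,1.2,0,0],
    [1,0,0.0033,-0.0002,1.2,0,0],
    [1,0,0.0033,-0.0001,1.2,0,0]
  ]
}}

```text
clock: 6.98
eef_pos: [0.5401, -0.278, 0.1645]
orientation: [-179.4, -0.0, 80.2]
wrist_force: [-12.9, 2.8, 10.8]
gripper_width: 0.015
```

```bash
cat > st.py <<'E'
from h import *
import sys
q,t,q1,t1,n=map(float,sys.argv[1:6])
p,R,s=cur();print(s["clock"],s["joint_pos"].round(1),s["gripper_width"],s["wrist_force"].round(1),s["orientation"].round(1))
P,RR=pose(t,grip(q,y=-.121));print("err stand frame",RS.inv().apply(p-P).round(4));l=loc(p-R.apply([0,0,.035]));print(l,np.hypot(l[0],l[2]-.14),np.arctan2(l[2]-.14,-l[0]))
for r in arc(q,q1,t,t1,int(n)):print(r)
E
python3 st.py 1.57 0 2.1 10 8
```

```text
6.9833 [ 42.3  26.9 -23.5  96.9  12.2  59.3   5. ] 0.015036311366673822 [-12.9   2.8  10.8] [-179.4   -0.    80.2]
err stand frame [-0.0074 -0.0003 -0.0005]
[-0.00705371 -0.12131876  0.1994932 ] 0.05990989377779194 1.4527839358120134
[1, -0.0, 0.0032, 0.0001, 1.25, 0.0, 0.0]
[1, 0.0, 0.0032, 0.0003, 1.25, -0.0, -0.0]
[1, -0.0, 0.0032, 0.0005, 1.25, -0.0, 0.0]
[1, -0.0, 0.0032, 0.0006, 1.25, -0.0, 0.0]
[1, 0.0, 0.0031, 0.0008, 1.25, 0.0, -0.0]
[1, 0.0, 0.0031, 0.001, 1.25, -0.0, 0.0]
[1, -0.0, 0.003, 0.0012, 1.25, 0.0, 0.0]
[1, 0.0, 0.003, 0.0013, 1.25, 0.0, -0.0]
```

Call:
{"method": "arm_command", "body": {
  "steps": [
    [1,0,0.0032,0.0001,1.25,0,0],
    [1,0,0.0032,0.0003,1.25,0,0],
    [1,0,0.0032,0.0005,1.25,0,0],
    [1,0,0.0032,0.0006,1.25,0,0],
    [1,0,0.0031,0.0008,1.25,0,0],
    [1,0,0.0031,0.001,1.25,0,0],
    [1,0,0.003,0.0012,1.25,0,0],
    [1,0,0.003,0.0013,1.25,0,0]
  ]
}}

```text
clock: 7.65
eef_pos: [0.566, -0.2824, 0.1576]
orientation: [-169.6, -0.0, 80.3]
wrist_force: [-7.2, 0.8, 11.1]
gripper_width: 0.0148
```

```bash
python3 st.py 2.1 10 2.7 20 10;python3 - <<'E'
from h import *
c=imaging.capture("scene");cv2.imwrite("pics/s8.png",cv2.resize(c["color"][200:400,60:300],(720,600)))
E
```

```text
7.65 [ 36.9  36.2 -21.5  83.6  14.6  73.3   2.8] 0.014840519226375581 [-7.2  0.8 11.1] [-169.6   -0.    80.3]
err stand frame [-0.0054 -0.0004  0.0002]
[ 0.02517108 -0.12138537  0.19198042] 0.057754194531440664 2.0217578741254787
[1, -0.0, 0.0027, 0.0013, 1.0, 0.0, 0.0]
[1, -0.0, 0.0027, 0.0015, 1.0, -0.0, -0.0]
[1, -0.0, 0.0026, 0.0016, 1.0, 0.0, 0.0]
[1, -0.0, 0.0025, 0.0018, 1.0, 0.0, 0.0]
[1, -0.0, 0.0024, 0.0019, 1.0, -0.0, -0.0]
[1, 0.0, 0.0024, 0.002, 1.0, 0.0, 0.0]
[1, 0.0, 0.0023, 0.0021, 1.0, -0.0, -0.0]
[1, -0.0, 0.0022, 0.0023, 1.0, -0.0, 0.0]
[1, -0.0, 0.0021, 0.0024, 1.0, -0.0, 0.0]
[1, 0.0, 0.002, 0.0025, 1.0, 0.0, 0.0]
```

View pics/s8.png

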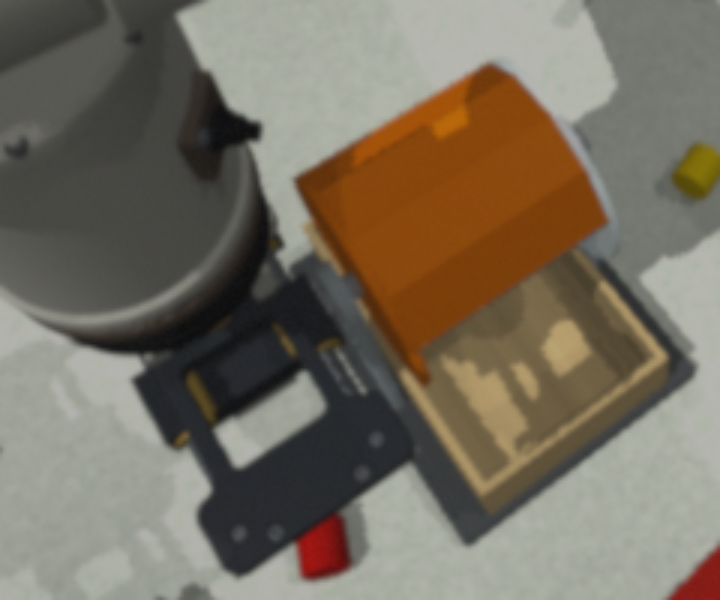

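The drum's port now faces away toward +x and down, and the plugs haven't dropped yet. Continuing.

Call:
{"method": "arm_command", "body": {
  "steps": [
    [1,0,0.0027,0.0013,1,0,0],
    [1,0,0.0027,0.0015,1,0,0],
    [1,0,0.0026,0.0016,1,0,0],
    [1,0,0.0025,0.0018,1,0,0],
    [1,0,0.0024,0.0019,1,0,0],
    [1,0,0.0024,0.002,1,0,0],
    [1,0,0.0023,0.0021,1,0,0],
    [1,0,0.0022,0.0023,1,0,0],
    [1,0,0.0021,0.0024,1,0,0],
    [1,0,0.002,0.0025,1,0,0]
  ]
}}

```text
clock: 8.53
eef_pos: [0.5847, -0.2858, 0.1334]
orientation: [-159.7, -0.0, 80.3]
wrist_force: [-5.3, 1.4, 7.3]
gripper_width: 0.0153
```

```bash
python3 st.py 2.7 20 3.14 26 8
```

```text
8.5333 [ 32.2  46.5 -19.4  70.6  16.2  85.7   2.1] 0.015315888466642088 [-5.3  1.4  7.3] [-159.7   -0.    80.3]
err stand frame [-0.0044 -0.0006  0.0007]
[ 0.050024   -0.12162725  0.16626509] 0.056500048760644475 2.6581065414293192
[1, -0.0, 0.0018, 0.0024, 0.75, 0.0, 0.0]
[1, -0.0, 0.0017, 0.0025, 0.75, 0.0, -0.0]
[1, 0.0, 0.0016, 0.0026, 0.75, 0.0, 0.0]
[1, -0.0, 0.0015, 0.0026, 0.75, -0.0, 0.0]
[1, -0.0, 0.0014, 0.0027, 0.75, 0.0, -0.0]
[1, 0.0, 0.0013, 0.0028, 0.75, -0.0, 0.0]
[1, -0.0, 0.0012, 0.0029, 0.75, 0.0, -0.0]
[1, 0.0, 0.001, 0.0029, 0.75, 0.0, 0.0]
```

Call:
{"method": "arm_command", "body": {
  "steps": [
    [1,0,0.0018,0.0024,0.75,0,0],
    [1,0,0.0017,0.0025,0.75,0,0],
    [1,0,0.0016,0.0026,0.75,0,0],
    [1,0,0.0015,0.0026,0.75,0,0],
    [1,0,0.0014,0.0027,0.75,0,0],
    [1,0,0.0013,0.0028,0.75,0,0],
    [1,0,0.0012,0.0029,0.75,0,0],
    [1,0,0.001,0.0029,0.75,0,0],
    [1,0,0,0,0,0,0]
  ]
}}

```text
clock: 9.28
eef_pos: [0.5877, -0.2863, 0.1084]
orientation: [-153.7, 0.0, 80.3]
wrist_force: [-2.6, -0.3, 4.3]
gripper_width: 0.0148
```

```bash
python3 st.py 3.14 26 3.2 26 1;python3 - <<'E'
from h import *
import pickle
for n,b in(("scene",(200,400,60,300)),("side",(100,250,190,370)),("wrist",(0,420,0,560))):
    c=imaging.capture(n);pickle.dump(c,open(n+"9.pkl","wb"));cv2.imwrite(f"pics/{n}9.png",cv2.resize(c["color"][b[0]:b[1],b[2]:b[3]],(720,600 if n!="wrist" else 540)))
E
```

```text
9.2833 [ 30.   52.8 -18.2  64.   16.9  91.8   2.2] 0.014784128932808827 [-2.6 -0.3  4.3] [-153.7    0.    80.3]
err stand frame [-0.0038 -0.0006 -0.0002]
[ 0.0563623  -0.12166384  0.13982403] 0.05636257619977484 -3.1384705060516356
[1, -0.0, 0.0015, 0.0033, 0.0, 0.0, 0.0]
```

View pics/scene9.png

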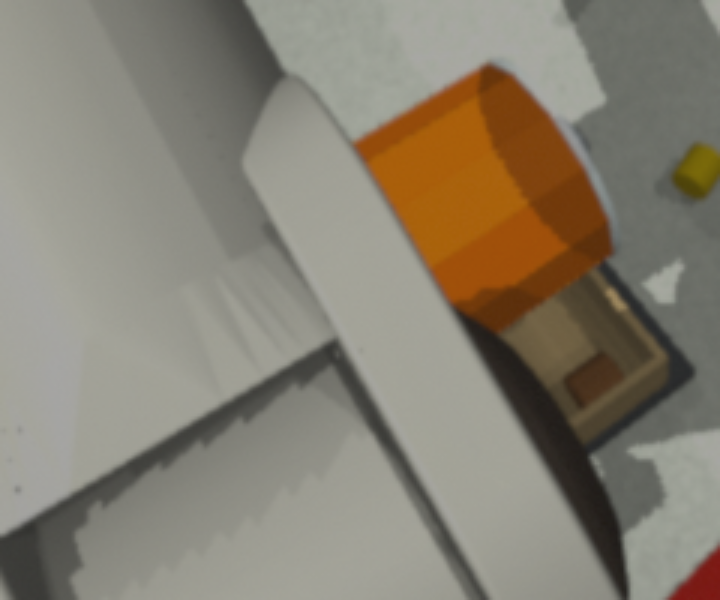

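View pics/wrist9.png

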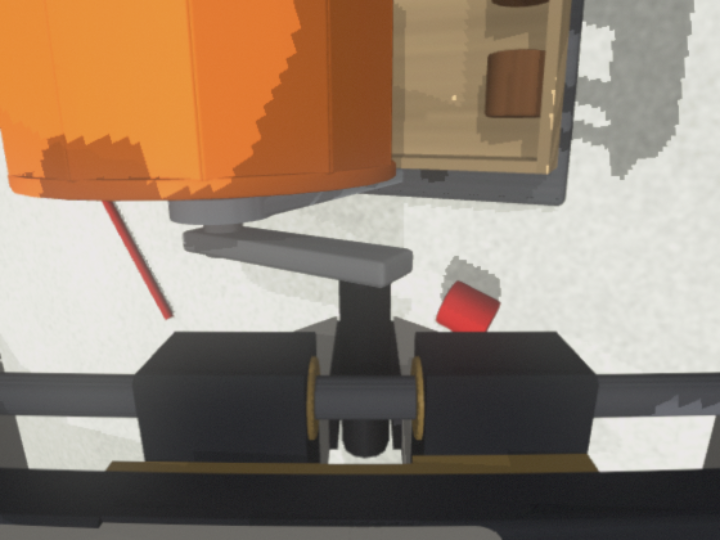

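View pics/side9.png

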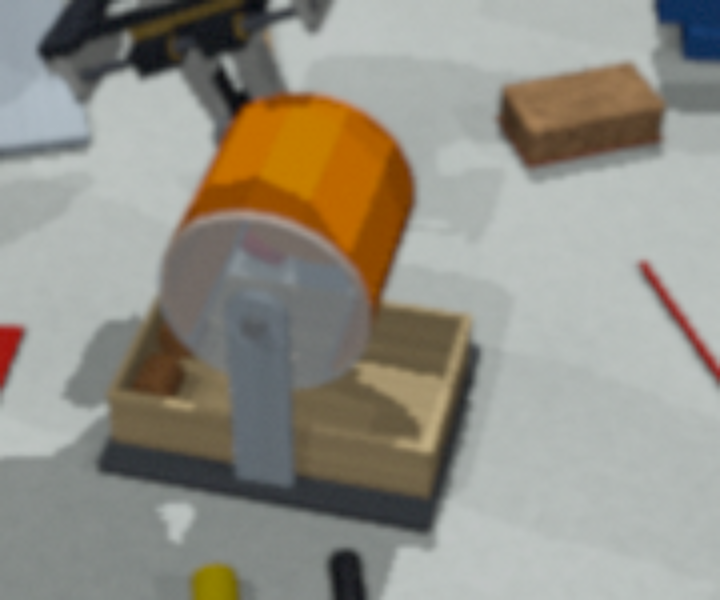

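Both plugs lie in the tray, at (515,82) and (520,2) in the wrist view. Next I'll check the drum angle using the wrist depth on the pin and crank.

```bash
cat >> h.py <<'E'
def wristpts(c,p,R):
    h,w=c["z_map"].shape
    u,v=np.meshgrid(np.arange(w),np.arange(h));px=np.c_[u.ravel(),v.ravel()].astype(float)
    n=cv2.undistortPoints(px.reshape(-1,1,2),K(c),np.array(c["dist"],float)).reshape(-1,2);z=c["z_map"].ravel()
    T=(np.c_[n*z[:,None],z,np.ones(len(z))]@np.array(c["mount"]).T)[:,:3]
    return T.reshape(h,w,3),(R.apply(T)+p).reshape(h,w,3)
E
python3 - <<'E'
from h import *
from scipy.optimize import least_squares
p,R,s=cur();c=imaging.capture("wrist");T,W=wristpts(c,p,R)
P=loc(W[222:262,264:302].reshape(-1,3));g=c["color"][222:262,264:302].max(2).ravel()
tt=T[222:262,264:302].reshape(-1,3);k=(g<80)&(abs(tt[:,1])<.009)&(tt[:,2]<-.015)&(tt[:,2]>-.06);P=P[k];print(k.sum(),tt[k].mean(0))
f=lambda v:np.hypot(P[:,0]-v[0],P[:,2]-v[1])-.008
r=least_squares(f,[P[:,0].mean(),P[:,2].mean()-.008],loss='soft_l1',f_scale=.001).x
print(r,np.hypot(r[0],r[1]-.14),np.arctan2(r[1]-.14,-r[0]))
l=[r[0],-.1,r[1]];print("in tool",R.inv().apply(O+RS.apply(l)-p))
# crank arm outer (-y) face edges & axle hub: print profile of points y' -.087..-.079
L=loc(W.reshape(-1,3));m=(L[:,1]>-.089)&(L[:,1]<-.077)&(L[:,2]>.1)&(abs(L[:,0])<.09)
Q=L[m][:,[0,2]];mm=Q.mean(0);d=np.linalg.svd(Q-mm,full_matrices=False)[2][0];print(len(Q),mm,np.degrees(np.arctan2(d[1],d[0])),Q.min(0),Q.max(0))
E
```

```text
1478 [ 0.02279396  0.00037798 -0.04648687]
[0.05905225 0.14389697] 0.0591806949669871 3.0756963866664746
in tool [ 0.02162331  0.00055801 -0.03978322]
11686 [0.05494035 0.18513931] -119.41184575942282 [-0.01355894  0.13064502] [0.08232158 0.22481779]
```

Pin fit: radius 59.2 mm, q≈3.08, about 4 mm short of level. I'll turn it a little further.

Call:
{"method": "arm_command", "body": {
  "steps": [
    [1,0,0.0008,0.002,0,0,0],
    [1,0,0.0008,0.002,0,0,0],
    [1,0,0,0,0,0,0],
    [1,0,0,0,0,0,0]
  ]
}}

```text
clock: 9.82
eef_pos: [0.5882, -0.2864, 0.1049]
orientation: [-153.9, -0.0, 80.3]
wrist_force: [-4.1, -0.1, 6.9]
gripper_width: 0.0149
```

```bash
cat > m.py <<'E'
from h import *
from scipy.optimize import least_squares
p,R,s=cur();c=imaging.capture("wrist");T,W=wristpts(c,p,R);L=loc(W);g=c["color"].max(2)
k=(g<85)&(L[...,1]>-.112)&(L[...,1]<-.09)&(abs(L[...,0]-.057)<.012)&(abs(L[...,2]-.147)<.014);P=L[k];print(s["clock"],s["wrist_force"].round(1),s["gripper_width"],k.sum())
f=lambda v:np.hypot(P[:,0]-v[0],P[:,2]-v[1])-.008
r=least_squares(f,[P[:,0].mean(),P[:,2].mean()-.008],loss='soft_l1',f_scale=.001).x
print(r,np.hypot(r[0],r[1]-.14),np.arctan2(r[1]-.14,-r[0]))
E
python3 m.py
```

```text
Traceback (most recent call last):
  File "m.py", line 3, in <module>
    p,R,s=cur();c=imaging.capture("wrist");T,W=wristpts(c,p,R);L=loc(W);g=c["color"].max(2)
                                                                 ~~~^^^
  File "h.py", line 17, in loc
    def loc(P): return RS.inv().apply(np.asarray(P)-O)
                       ~~~~~~~~~~~~~~^^^^^^^^^^^^^^^^^
  File "scipy/spatial/transform/_rotation.pyx", line 2580, in scipy.spatial.transform._rotation.Rotation.apply
ValueError: Expected input of shape (3,) or (P, 3), got (420, 560, 3).
```

```bash
sed -i 's/L=loc(W)/L=loc(W.reshape(-1,3)).reshape(W.shape)/' m.py; python3 m.py
```

```text
9.8667 [-4.8 -0.8  6.1] 0.015342753493955247 2043
[0.05926131 0.14008921] 0.05926138142231615 3.1400872306897716
```

The pin now reads q=3.14. Releasing.

Call:
{"method": "arm_command", "body": {
  "steps": [
    [0,0,0,0,0,0,0],
    [0,0,0,0,0,0,0],
    [0,0,0,0,0,0,0],
    [0,0,0,0,0,0,0],
    [0,0,0,0,0,0,0],
    [0,0,0,0,0,0,0]
  ]
}}

```text
clock: 10.42
eef_pos: [0.5899, -0.2858, 0.1037]
orientation: [-154.1, -0.1, 80.3]
wrist_force: [0.4, -0.3, 0.8]
gripper_width: 0.0453
```

```bash
python3 m.py
```

```text
10.4167 [ 0.4 -0.3  0.8] 0.04531674952640428 1984
[0.0592967  0.13968134] 0.05929755138418549 -3.1362187214797137
```

Released with no contact force, and the angle is unchanged (q≈3.147). I'll back straight out along the tool axis.

Call:
{"method": "arm_command", "body": {
  "steps": [
    [0,0,0,-0.015,0,0,0],
    [0,0,0,-0.02,0,0,0],
    [0,0,0,-0.02,0,0,0],
    [0,0,0,-0.02,0,0,0],
    [0,0,0,-0.02,0,0,0],
    [0,-0.02,0,-0.02,0,0,0],
    [0,-0.03,0,-0.02,0,0,0],
    [0,-0.03,0,-0.02,0,0,0],
    [0,-0.03,0,0,0,0,0],
    [0,0,0,0,0,0,0]
  ]
}}

```text
clock: 11.3
eef_pos: [0.6355, -0.4144, 0.2438]
orientation: [-154.2, 0.5, 79.9]
wrist_force: [-0.5, -1.1, -0.1]
gripper_width: 0.0458
```

```bash
python3 m.py;python3 - <<'E'
from h import *
for n,b in(("scene",(200,400,60,300)),("side",(100,420,130,370)),("wrist",(0,420,0,560))):
    c=imaging.capture(n);cv2.imwrite(f"pics/{n}10.png",cv2.resize(c["color"][b[0]:b[1],b[2]:b[3]],(720,600) if n=="scene" else (450,600) if n=="side" else (560,420)))
E
```

```text
11.3 [-0.5 -1.1 -0.1] 0.04584135961744953 488
[0.05899685 0.1398263 ] 0.05899710117367794 -3.1386484929452574
```

View pics/scene10.png

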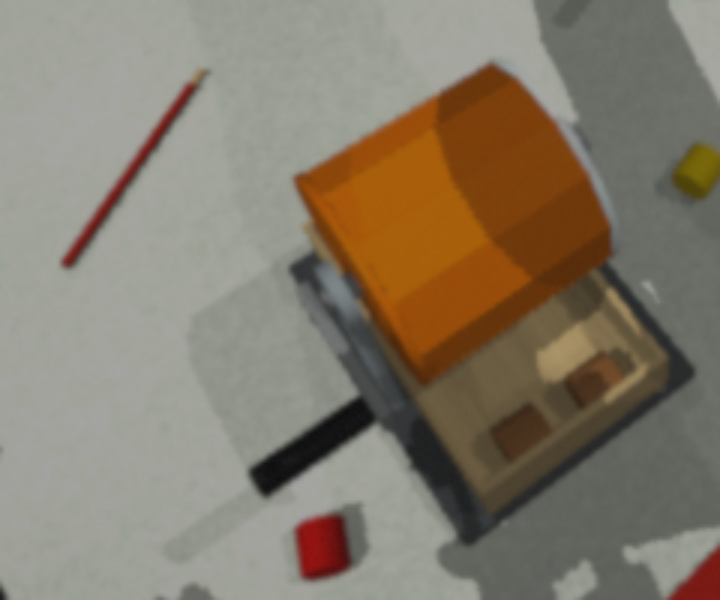

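View pics/wrist10.png

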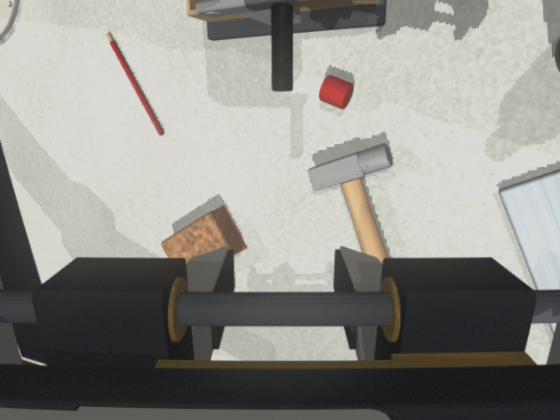

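View pics/side10.png

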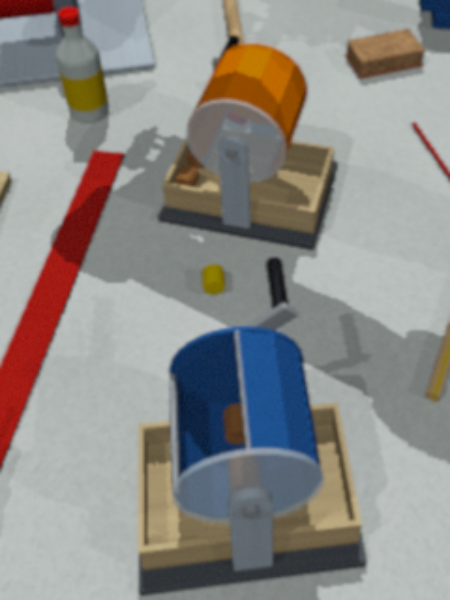

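Both plugs lie in the tray at scene-crop (520,430) and (597,378). The pin is free and the blue drum is as it was. I'll do one independent check of the angle with the scene camera, then hand in.

Run:
```python
from h import *
from scipy.optimize import least_squares
c=imaging.capture("scene");A=allpts(c);L=loc(A.reshape(-1,3));g=c["color"].max(2).ravel()
k=(g<70)&(L[:,1]>-.15)&(L[:,1]<-.092)&(abs(L[:,2]-.145)<.025)&(abs(L[:,0]-.06)<.03);P=L[k]
r=least_squares(lambda v:np.hypot(P[:,0]-v[0],P[:,2]-v[1])-.008,[.06,.14],loss='soft_l1',f_scale=.001).x
q=np.arctan2(r[1]-.14,-r[0])%(2*np.pi);print(k.sum(),r,q)
if abs(q-3.14)<.06: order.close_job();print("closed",monitor.get_state()["clock"])
```

```text
430 [0.05969205 0.14114391] 3.1224314740709174
the job is handed in; nothing more can be done
the job is handed in; nothing more can be done
```

I turned the orange drum by its crank from q≈0.28 to about 3.14 rad, so its port faces straight down. Both plugs dropped into the tray, and I let go, backed the arm clear and handed the job in. The clock read 11.3 s shortly before hand-in.

- **Drum angle:** after release the wrist camera gave q≈3.145 and the scene camera 3.122. The two differ by about 1.3°, within calibration error.
- **Other checks:** both plugs are visible in the tray. The gripper is open and touching nothing, with about 1 N on the wrist sensor. The blue drum and the red and yellow look-alikes look unmoved in the pictures.
- **What went wrong:** the first grip only pinched the near side of the pin, because the fingertips appeared about 21 mm short of the stated TCP. I reopened, went deeper and gripped again before turning. An early side-camera fit of the pin was contaminated, so I did not use it.

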